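Turn the drying board over onto the steel shelf

TASK

Two small birch boards are drying aslant on wire rests, their lower edges up against the front of the low steel shelf. Turn the plain oblong board (the one without a handle) over: push its raised edge up and over, pivoting on its lower edge against the shelf front, so that it ends lying flat on the shelf with its grooved face down. Leave the board with the handle as it is on its rest.

Things in the scene. Friction and masses are not known exactly. Their poses are not given: they have to be found in the camera images.
- board: Board to turn: oblong birch, 150 (own x) x 110 (y) x 14 mm (z), no handle, loose, about 0.16 kg. Origin at its centre. Own +z leaves the face with a dark rectangular groove, up at first. Own +x points to the lower edge, on the table against the shelf front. It slopes 30 degrees; its raised edge, towards the robot, is 75 mm (underside) to 87 mm (top) above the table, free and overhanging its rest by 50 mm.
- paddle: The other board, to be left alone: birch paddle board, 14 mm thick, 110 mm wide and 100 mm long plus a handle 32 mm wide reaching 69 mm further towards the robot; it leans 30 degrees on the other rest. Origin 25 mm from the centre of the wide part towards the handle, at half thickness; axes as for the first board.
- shelf: Low fixed steel shelf: slab 22 mm high, 270 mm deep (own +x, away from the robot), own y -250 to 410 mm, with a rim 35 mm high on its far edge. Origin at table height at the foot of its upright front face (own x = 0, along own y). It may be yawed. Two fixed wire rests before it: bars 70 mm wide along own y, tops 48 mm high, at own x -92, own y -140 and 140 mm; either may carry the board to turn.
- jam_jar: Bystander: closed jam jar, 64 mm wide, 95 mm high, loose, on the table between the two rests, origin under its centre. Other bystanders: a mortar (100 mm wide, 65 mm high) on the shelf at the shelf's own x 195, y 0 mm, and a watering can (about 140 mm high) on it at own y 325 mm. The shelf straight behind either board is clear for 230 mm.
Mind the look-alikes: they are no part of the job. Leave any blue or orange look-alike of the board alone.

How it is judged:
On the way:
1. the oblong board is stood up on its lower edge, that edge still at the front of the shelf (angle between board's own z axis and vertical above 1.2 rad and x of board in the frame of shelf between -0.075 and 0.045 m and height (world z) of board below 0.12 m), for 0.05 s.
At the end, for the whole second after the job is handed in: The oblong board lies at rest flat on the shelf (within 10 degrees), grooved face down, its centre over the shelf (10 to 190 mm behind the front face); the paddle board is within 15 mm of where it was (angle between board's own z axis and vertical above 2.967 rad and height (world z) of board between 0.02 and 0.04 m and x of board in the frame of shelf between 0.01 and 0.19 m and y of board in the frame of shelf between -0.25 and 0.41 m and linear speed of board below 0.02 m/s and angular speed of board below 0.1 rad/s and distance of paddle from where it was at the start of the episode below 0.015 m); the robot touches nothing.
It fails at once if the paddle board is pushed off its place (more than 20 mm) or tipped up (more than 20 degrees from its 30) (distance of paddle from where it was at the start of the episode above 0.02 m or angle between paddle's own z axis and vertical above 0.87 rad).
It also fails if it takes over 40 s, if anything falls off the work surface, if the arm or the gripper's body presses on something with over 40 N, if the wrist force passes 120 N, or if a joint passes its speed limit or range.

ROBOT

A 6-joint arm with a two-finger parallel gripper is mounted at the origin on the work surface. World frame = base frame: x ahead of the robot, y to its left, z up, the work surface at z = 0. Lengths are in m, angles in rad, forces in N, time in s.
With the tool pointing down it reaches from about 0.3 to 0.775 m from the base axis. Payload 14.6 kg.
Tool frame: the origin (TCP) lies at the very end of the fingers, on their centre line; the grasp point (between the pads) lies 19 mm behind it (pinch_z is the distance from the TCP to the grasp point, in m); z points along the fingers, y is the direction in which the jaws open and shut (so a half turn about z gives the same grasp; the last joint's range is limited). The gripper opens to 94 mm and grips with 3 to 60 N. Pads are 16 mm wide; open, the fingers measure 119 mm over their backs; the gripper's body (75 mm by 177 mm) begins 78 mm behind the grasp point.
Start: joints at [1.066, 0.3, 1.521, -0, 1.321, -0.067], TCP at [0.233, 0.498, 0.205] pointing down, gripper open.
Joint ranges: [-3.03, 3.03], [-0.79, 2.21], [0.23, 2.52], [-1.04, 4.18], [0, 3.07], [-2.55, 2.55]. Speed limits (rad/s): [2.22, 2.22, 2.57, 3.14, 3.14, 3.14].

INTERFACE

Orientations are given as [roll, pitch, yaw] about the fixed x, y, z axes, in that order (R = Rz(yaw) Ry(pitch) Rx(roll)).
In Python, from station import get_obs, camera, hand_in, pinch_z gives the robot as it stands.
- The arm moves only by the tool servo_tool, never from a script. Its argument "moves" is a list that holds one entry, the list of rows, each a list of 7 numbers: the turn, a rotation vector about the tool's x, y, z normalised to -1 to 1, where 1 is pi/2 rad, then the shift along the tool's x, y, z normalised to -1 to 1, where 1 is 500 mm, then the closure, from 0 (fully open) to 1 (shut). In form: [[[rx, ry, rz, x, y, z, hand], ...]]. A call has 1 to 12 rows; each row is the pose to reach, as a shift and turn from the pose measured when the call began, along the tool's axes at that moment; what a row does not reach only later rows make up. A row lasts 1/12 s, in which the tool goes at most 41.7 mm and 7.16 degrees, less where a joint would pass 70% of its speed; a pose out of reach is approached as far as the arm can. A call with a number of a shift or a turn outside -1 to 1 is refused whole. A call with a gripper value outside its range is refused whole. The fingers move at their own pace and stop on an object; "squeeze" is the grip in N (left out, the last holds). Time passes only in rows, so rows that repeat a pose let the fingers close. It gives the time, the measured TCP pose, the force and the opening at its end, in the units of the state.
- get_obs(): the state, without advancing time (a new reading comes with each control period).
- camera(name): name is "side" or "top"; returns a dict with "color" (480x640x3 uint8, red, green, blue), "intrinsics" (3x3 intrinsics, pixels), "rvec" (rotation vector, rad) and "tvec" (3), from world to camera coordinates, as OpenCV has them. Camera axes: x right, y down, z forward; pixel columns grow to the right and rows downward; lengths in m; the calibration is good to about 2 mm. A picture is of the moment at which its call begins. There is no depth.
- hand_in(): hands the job in, once; it reports no verdict.
The state is a dict: "time_s": time; "qpos": joint angles; "joint_vel": joint speeds; "tau": joint torques, N m; "ee_pos": TCP position; "eef_rot": TCP orientation; "force": force on the tool from outside, world axes, zero at the start; "moment": the same for the moment, N m; "grip_width": finger opening in m.
Only numpy, scipy, OpenCV 4.12 (cv2) and the standard library are available. Lean on these libraries where they do the work, as an engineer would, in place of code of your own. Each camera call takes 0.05 s, during which the arm holds its last target.

## Working session

There is one attempt and no reset: what is moved stays moved. The work goes in short steps, Python scripts to look and compute and a tool call to move; the robot and the scene stay as the last step left them, time stands still between calls to the robot, and variables do not carry over. Pictures are saved under pics/ and viewed, and the job is handed in when it is done.

Besides the shell and the picture viewer there is one more tool, called after ">>>" as name([rows], argument=value, ...), one row to a line, values as JSON. servo_tool: Moves the arm, as the interface text tells. Scaled input: -1 to 1 covers 500 mm each way for a shift and pi/2 rad each way for a turn. Its arguments: {"type":"object","properties":{"moves":{"type":"array"},"squeeze":{"type":"number"}},"required":["moves"]}

```bash
mkdir -p pics; ls; python3 - <<'E'
from station import *
import cv2
for n in ("side","top"):
    c=camera(n); cv2.imwrite(f"pics/{n}0.png",c["color"][:,:,::-1]); print(n,c["intrinsics"],c["rvec"],c["tvec"])
print(get_obs(),pinch_z)
E
```

```text
pics
side [[457.29991666   0.         311.15204002]
 [  0.         457.29991666 239.12797161]
 [  0.           0.           1.        ]] [ 2.20574832 -0.15533766  0.05892368] [-0.41301196  0.15874641  0.71427977]
top [[448.9067452    0.         325.69611185]
 [  0.         448.9067452  232.18900897]
 [  0.           0.           1.        ]] [ 2.19232519 -2.1840417   0.09998337] [0.11413287 0.4250825  0.80689669]
{'time_s': 0.1, 'qpos': array([ 1.06638920e+00,  3.00401392e-01,  1.52152445e+00,  5.33592560e-06,
        1.32071194e+00, -6.66389397e-02]), 'joint_vel': array([-0.00166108, -0.00238954, -0.00179987,  0.00059054, -0.00030178,
       -0.00011904]), 'tau': array([ 1.68034916e-03, -5.32648158e+01, -3.53279579e+01,  7.08686910e-02,
        2.36207078e-02, -2.61178923e-05]), 'ee_pos': array([0.23305942, 0.49791352, 0.20494853]), 'eef_rot': array([-3.14055019e+00, -7.47514046e-05,  2.70382311e+00]), 'force': array([-0.14988063,  0.10937939,  0.4753329 ]), 'moment': array([ 0.0498521 , -0.03145728,  0.01880685]), 'grip_width': 0.09381800307906801} 0.0188
```

View pics/side0.png

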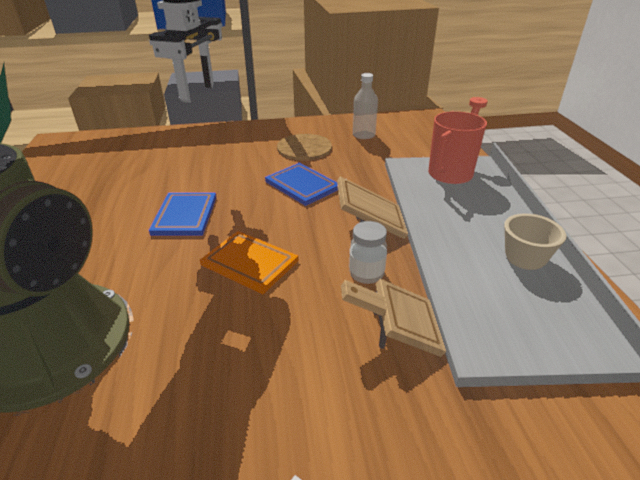

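View pics/top0.png

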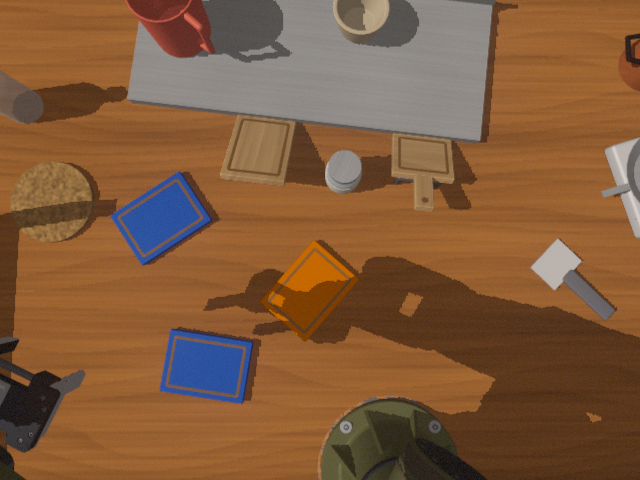

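```bash
cat > h.py <<'E'
import numpy as np,cv2
from station import *
K={}
def cam(n):
    c=camera(n); return c
def ray(c,uv,z):
    R=cv2.Rodrigues(np.array(c["rvec"],float))[0]; t=np.array(c["tvec"]).ravel()
    o=-R.T@t; d=R.T@np.linalg.inv(c["intrinsics"])@np.array([uv[0],uv[1],1.])
    return o+d*(z-o[2])/d[2]
def proj(c,P):
    return cv2.projectPoints(np.atleast_2d(np.array(P,float)),np.array(c["rvec"],float),np.array(c["tvec"],float),c["intrinsics"],None)[0][:,0]
E
python3 - <<'E'
from h import *
t=cam("top");s=cam("side")
cv2.imwrite("pics/tc.png",cv2.resize(t["color"][90:220,110:500,::-1],None,fx=2,fy=2,interpolation=cv2.INTER_CUBIC))
cv2.imwrite("pics/sc.png",cv2.resize(s["color"][150:400,320:480,::-1],None,fx=2.4,fy=2.4,interpolation=cv2.INTER_CUBIC))
for p in [(130,101),(483,140)]: print(ray(t,p,.022))
for p in [(388,158),(461,377)]: print(ray(s,p,.022))
print("jar",ray(t,(343,182),0))
E
```

```text
[0.66598597 0.47861879 0.022     ]
[ 0.59715959 -0.17579534  0.022     ]
[0.67695455 0.48110689 0.022     ]
[ 0.60024566 -0.17164637  0.022     ]
jar [0.52091879 0.08321449 0.        ]
```

View pics/tc.png

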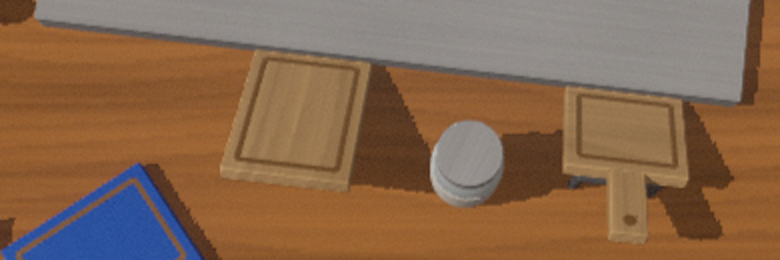

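View pics/sc.png

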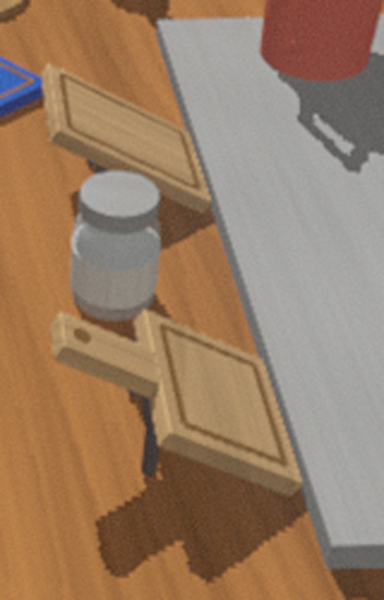

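```bash
cat >> h.py <<'E'
YAW=-0.1095; O=np.array([.6265,.0745,0.])
EX=np.array([np.cos(YAW),np.sin(YAW),0]);EY=np.array([-np.sin(YAW),np.cos(YAW),0])
def S(x,y,z): return O+EX*x+EY*y+np.array([0,0,z])
def inv(p): d=np.array(p)-O; return np.array([d@EX,d@EY,d[2]])
from scipy.spatial.transform import Rotation as Ro
def tgt(x,y,z,tilt):
    """row numbers for TCP at shelf (x,y,z), tool z = down tilted forward by tilt, jaw along own y; picks nearer of 2"""
    o=get_obs(); R0=Ro.from_euler("xyz",o["eef_rot"]); zt=EX*np.sin(tilt)+np.array([0,0,-np.cos(tilt)])
    best=None
    for s in (1,-1):
        yt=EY*s; xt=np.cross(yt,zt); R=Ro.from_matrix(np.c_[xt,yt,zt]); rv=(R0.inv()*R).as_rotvec()
        if best is None or np.linalg.norm(rv)<np.linalg.norm(best): best=rv
    return np.round(np.r_[best/(np.pi/2), R0.inv().apply(S(x,y,z)-o["ee_pos"])/.5],3)
E
python3 - <<'E'
from h import *
t=cam("top");s=cam("side")
sh=[S(0,y,z) for y in(-.25,.41) for z in(0,.022)]
bd=[S(x,.14+dy,z) for x,z in((-.13,.087),(-.137,.075),(0,.012)) for dy in(-.055,.055)]
pd=[S(-.006,-.14,0)]
for n,c in(("top",t),("side",s)):
    im=c["color"][:,:,::-1].copy(); im=cv2.resize(im,None,fx=3,fy=3,interpolation=cv2.INTER_CUBIC)
    for P,col in((sh,(0,0,255)),(bd,(0,255,0))):
        for p in proj(c,P): cv2.circle(im,tuple(int(v) for v in np.round(p*3+1)),4,col,1)
    a=im[240:600,580:920] if n=="top" else im[430:820,960:1300]
    b=im[390:450,1380:1500] if n=="top" else im[1050:1200,1300:1480]
    cv2.imwrite(f"pics/o_{n}.png",a); cv2.imwrite(f"pics/p_{n}.png",b)
E
python3 -c "
import cv2,numpy as np
L=[cv2.imread('pics/'+f) for f in('o_top.png','o_side.png')]
L=[cv2.copyMakeBorder(i,0,600-i.shape[0],0,0,0) for i in L]
for k,f in enumerate(('p_top.png','p_side.png')):
    i=cv2.imread('pics/'+f); L[k][420:420+i.shape[0],:i.shape[1]]=i
cv2.imwrite('pics/ov.png',np.hstack(L))"
```

```text
(no output)
```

View pics/ov.png

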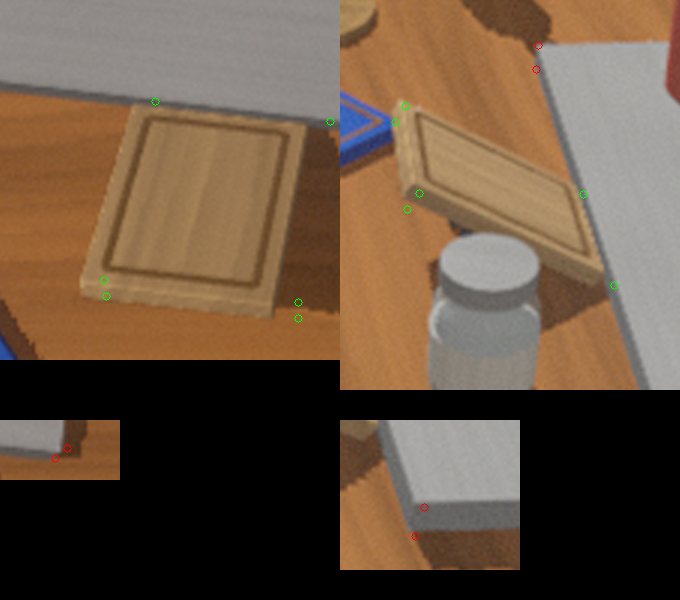

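The look-alikes are the blue panels (top 162,218 and 207,366), the orange panel (310,290), the cork mat (52,200) and the paddle with the handle (423,160). I choose the plain birch oblong at top (258,150), side (372,205). The crops show its groove and no handle, and it sits at own y of about 152 mm.

```bash
python3 - <<'E'
from h import *
print(tgt(-.20,.152,.17,.5),tgt(-.20,.152,.17,0.0), inv(get_obs()["ee_pos"]), inv([.521,.083,0]))
E
```

```text
[-0.052 -0.315 -0.205 -0.595 -0.275  0.071] [-0.    -0.    -0.209 -0.595 -0.275  0.071] [-0.43727981  0.37803299  0.20525573] [-0.10579704 -0.00308009  0.        ]
```

>>> servo_tool([
  [[-0.052,-0.315,-0.205,-0.595,-0.275,0.071,0.4],[-0.052,-0.315,-0.205,-0.595,-0.275,0.071,0.4],[-0.052,-0.315,-0.205,-0.595,-0.275,0.071,0.4],[-0.052,-0.315,-0.205,-0.595,-0.275,0.071,0.4],[-0.052,-0.315,-0.205,-0.595,-0.275,0.071,0.4],[-0.052,-0.315,-0.205,-0.595,-0.275,0.071,0.4],[-0.052,-0.315,-0.205,-0.595,-0.275,0.071,0.4],[-0.052,-0.315,-0.205,-0.595,-0.275,0.071,0.4],[-0.052,-0.315,-0.205,-0.595,-0.275,0.071,0.4],[-0.052,-0.315,-0.205,-0.595,-0.275,0.071,0.4],[-0.052,-0.315,-0.205,-0.595,-0.275,0.071,0.4]],
])

```text
time_s: 1.22
ee_pos: [0.4442, 0.2475, 0.1699]
eef_rot: [-3.141, 0.499, 3.032]
force: [-0.7, 0.2, -0.2]
grip_width: 0.0564
```

```bash
python3 - <<'E'
from h import *
o=get_obs();print(o["time_s"],inv(o["ee_pos"]),o["qpos"],o["grip_width"])
print("next",tgt(-.175,.152,.05,.5), tgt(-.175,.152,.05,.35))
t=cam("top");s=cam("side")
cv2.imwrite("pics/a.png",np.hstack([cv2.resize(c["color"][:,:,::-1],(400,300)) for c in(t,s)]))
E
```

```text
1.2167 [-0.20014403  0.15205124  0.16990306] [ 0.60339532  0.06259187  1.97273545 -0.46623142  0.7716764  -0.5754309 ] 0.05640451491703477
next [-0.    -0.001  0.     0.071  0.     0.235] [-0.     0.095  0.     0.071  0.     0.235]
```

View pics/a.png

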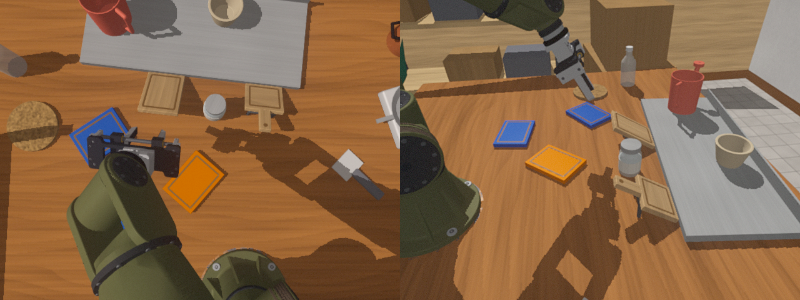

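>>> servo_tool([
  [[0,0,0,0.071,0,0.235,0.4],[0,0,0,0.071,0,0.235,0.4],[0,0,0,0.071,0,0.235,0.4],[0,0,0,0.071,0,0.235,0.4],[0,0,0,0.071,0,0.235,0.4]],
])

```text
time_s: 1.73
ee_pos: [0.4676, 0.246, 0.0488]
eef_rot: [-3.138, 0.496, 3.037]
force: [0.1, -0.4, 0.2]
grip_width: 0.0562
```

```bash
python3 - <<'E'
from h import *
o=get_obs();print(o["time_s"],inv(o["ee_pos"]),o["qpos"],o["force"])
for p in [(-.15,.048),(-.134,.053),(-.125,.07),(-.113,.084)]: print(p,tgt(p[0],.152,p[1],.5))
t=cam("top");s=cam("side")
cv2.imwrite("pics/b.png",np.hstack([cv2.resize(c["color"][a:a+150,b:b+200,::-1],(400,300)) for c,a,b in((t,90,170),(s,130,270))]))
E
```

```text
1.7333 [-0.17667283  0.15309044  0.04883542] [ 0.56864265  0.3122642   2.01897628 -0.66526583  0.50713596 -0.35747981] [ 0.07001594 -0.36088274  0.15723339]
(-0.15, 0.048) [-0.001 -0.002  0.003 -0.046 -0.002  0.027]
(-0.134, 0.053) [-0.001 -0.002  0.003 -0.079 -0.002  0.033]
(-0.125, 0.07) [-0.001 -0.002  0.003 -0.111 -0.003  0.012]
(-0.113, 0.084) [-0.001 -0.002  0.003 -0.145 -0.003 -0.001]
```

View pics/b.png

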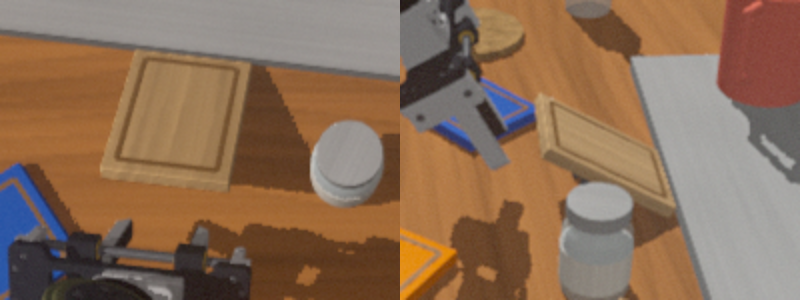

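>>> servo_tool([
  [[0,0,0,-0.03,0,0.02,0.4],[0,0,0,-0.05,0,0.027,0.4],[0,0,0,-0.068,0,0.033,0.4],[0,0,0,-0.085,0,0.03,0.4],[0,0,0,-0.1,0,0.022,0.4],[0,0,0,-0.115,0,0.012,0.4],[0,0,0,-0.13,0,0.005,0.4],[0,0,0,-0.145,0,-0.001,0.4]],
])

```text
time_s: 2.5
ee_pos: [0.5329, 0.2411, 0.0919]
eef_rot: [3.137, 0.506, 3.034]
force: [0.1, 0.9, -0.6]
grip_width: 0.0565
```

```bash
python3 - <<'E'
from h import *
o=get_obs();print(o["time_s"],inv(o["ee_pos"]),o["qpos"],o["force"])
for p in [(-.100,.096),(-.084,.108),(-.07,.116),(-.054,.122),(-.038,.125),(-.021,.126)]: print(p,tgt(p[0],.152,p[1],.5))
t=cam("top");s=cam("side")
cv2.imwrite("pics/c.png",np.hstack([cv2.resize(c["color"][a:a+150,b:b+200,::-1],(400,300)) for c,a,b in((t,90,170),(s,130,270))]))
E
```

```text
2.5 [-0.111242    0.1553605   0.09188835] [ 0.48591411  0.32419709  1.87066243 -0.5135744   0.57486415 -0.5959545 ] [ 0.05375552  0.93725061 -0.63284436]
(-0.1, 0.096) [ 0.004  0.004  0.001 -0.024 -0.007  0.004]
(-0.084, 0.108) [ 0.004  0.004  0.001 -0.063 -0.007 -0.002]
(-0.07, 0.116) [ 0.004  0.004  0.001 -0.096 -0.007 -0.002]
(-0.054, 0.122) [ 0.004  0.004  0.001 -0.129 -0.007  0.003]
(-0.038, 0.125) [ 0.004  0.004  0.001 -0.16  -0.007  0.013]
(-0.021, 0.126) [ 0.004  0.004  0.001 -0.191 -0.007  0.028]
```

View pics/c.png

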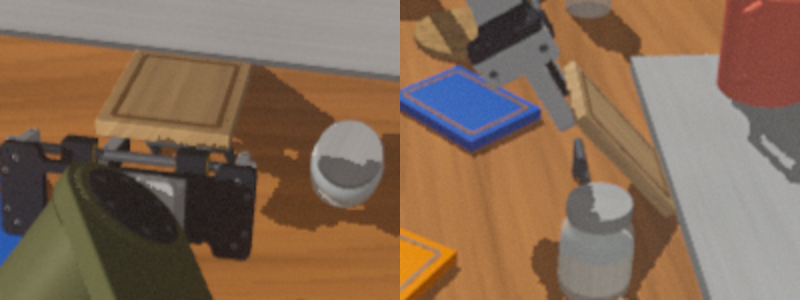

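>>> servo_tool([
  [[0,0,0,-0.02,-0.004,0.003,0.4],[0,0,0,-0.042,-0.007,0.001,0.4],[0,0,0,-0.063,-0.007,-0.002,0.4],[0,0,0,-0.08,-0.007,-0.002,0.4],[0,0,0,-0.096,-0.007,-0.002,0.4],[0,0,0,-0.112,-0.007,0.0,0.4],[0,0,0,-0.129,-0.007,0.003,0.4],[0,0,0,-0.145,-0.007,0.008,0.4],[0,0,0,-0.145,-0.007,0.008,0.4]],
])

```text
time_s: 3.35
ee_pos: [0.5993, 0.2302, 0.1234]
eef_rot: [3.136, 0.507, 3.032]
force: [-0.1, -0.4, 0.7]
grip_width: 0.0564
```

```bash
python3 - <<'E'
from h import *
o=get_obs();print(o["time_s"],inv(o["ee_pos"]),o["qpos"],o["force"])
for p in [(-.034,.125),(-.021,.126),(-.01,.126),(.002,.124),(.02,.12),(.04,.12)]: print(p,tgt(p[0],.152,p[1],.5))
t=cam("top");s=cam("side")
cv2.imwrite("pics/d.png",np.hstack([cv2.resize(c["color"][a:a+150,b:b+200,::-1],(400,300)) for c,a,b in((t,60,170),(s,130,270))]))
E
```

```text
3.35 [-0.04403801  0.1517946   0.12342164] [ 0.40919932  0.37862423  1.7053935  -0.40317534  0.64527383 -0.7804179 ] [-0.14531348 -0.37384742  0.68069863]
(-0.034, 0.125) [ 0.003  0.004  0.    -0.019  0.     0.007]
(-0.021, 0.126) [ 0.003  0.004  0.    -0.043  0.     0.018]
(-0.01, 0.126) [ 0.003  0.004  0.    -0.062  0.     0.029]
(0.002, 0.124) [ 0.003  0.004  0.    -0.081  0.     0.044]
(0.02, 0.12) [ 0.003  0.004  0.    -0.109  0.     0.068]
(0.04, 0.12) [ 0.003  0.004  0.    -0.144 -0.     0.088]
```

View pics/d.png

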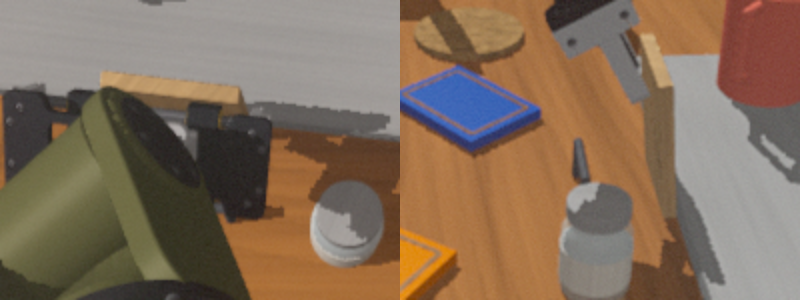

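>>> servo_tool([
  [[0,0,0,-0.01,0,0.003,0.4],[0,0,0,-0.02,0,0.008,0.4],[0,0,0,-0.032,0,0.013,0.4],[0,0,0,-0.043,0,0.018,0.4],[0,0,0,-0.053,0,0.023,0.4],[0,0,0,-0.062,0,0.029,0.4],[0,0,0,-0.071,0,0.036,0.4],[0,0,0,-0.081,0,0.044,0.4],[0,0,0,-0.081,0,0.044,0.4],[0,0,0,-0.081,0,0.044,0.4]],
])

```text
time_s: 4.28
ee_pos: [0.6439, 0.2252, 0.1227]
eef_rot: [3.137, 0.505, 3.033]
force: [0.7, 0.3, -0.4]
grip_width: 0.0567
```

```bash
python3 - <<'E'
from h import *
o=get_obs();print(o["time_s"],inv(o["ee_pos"]),o["force"])
for p in [(.02,.12),(.04,.11),(.06,.1)]: print(p,tgt(p[0],.152,p[1],.5))
t=cam("top");s=cam("side")
cv2.imwrite("pics/e.png",np.hstack([cv2.resize(c["color"][a:a+150,b:b+200,::-1],(400,300)) for c,a,b in((t,40,170),(s,130,290))]))
E
```

```text
4.2833 [0.00085149 0.15167981 0.12270896] [ 0.65289795  0.25118279 -0.40922324]
(0.02, 0.12) [ 0.003  0.003  0.    -0.031  0.001  0.023]
(0.04, 0.11) [ 0.003  0.003  0.    -0.056  0.     0.06 ]
(0.06, 0.1) [ 0.003  0.003  0.    -0.082  0.     0.097]
```

View pics/e.png

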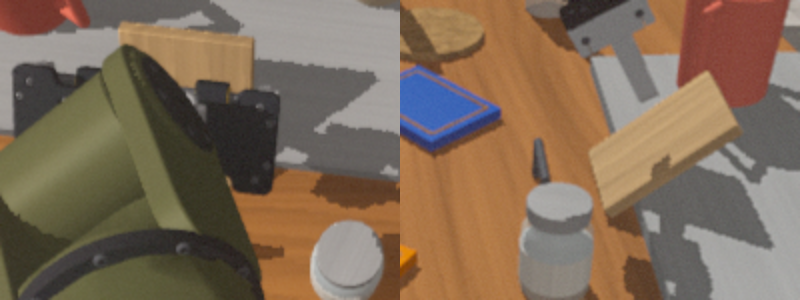

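The side view (667,150 in the crop) shows the board past vertical and mid-fall. I'll back the tool off upward and let it settle.

>>> servo_tool([
  [[0,0,0,0,0,-0.03,0.4],[0,0,0,0,0,-0.08,0.4],[0,0,0,0,0,-0.14,0.4],[0,0,0,0,0,-0.2,0.4],[0,0,0,0,0,-0.25,0.4],[0,0,0,0,0,-0.25,0.4],[0,0,0,0,0,-0.25,0.4]],
])

```text
time_s: 4.97
ee_pos: [0.5833, 0.2317, 0.2336]
eef_rot: [3.136, 0.508, 3.033]
force: [0.7, 0.2, 0.5]
grip_width: 0.056
```

```bash
python3 - <<'E'
from h import *
o=get_obs();print(o["time_s"],inv(o["ee_pos"]),o["force"])
t=cam("top");s=cam("side")
cv2.imwrite("pics/f.png",np.hstack([cv2.resize(c["color"][a:a+240,b:b+320,::-1],(400,300)) for c,a,b in((t,0,150),(s,130,290))]))
E
```

```text
4.9667 [-0.060141    0.15156368  0.23364898] [0.67755284 0.23995008 0.50167046]
```

View pics/f.png

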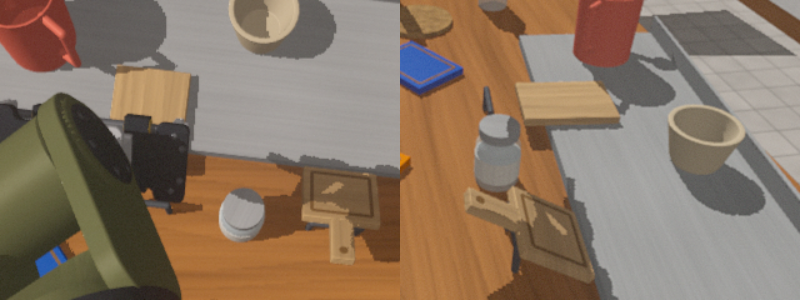

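>>> servo_tool([
  [[0,0,0,0.1,0,-0.1,0.4],[0,0,0,0.2,0,-0.15,0.4],[0,0,0,0.3,0,-0.15,0.4],[0,0,0,0.3,0,-0.15,0.4],[0,0,0,0.3,0,-0.15,0.4],[0,0,0,0.3,0,-0.15,0.4],[0,0,0,0.3,0,-0.15,0.4]],
])

```text
time_s: 5.65
ee_pos: [0.4172, 0.2492, 0.2242]
eef_rot: [3.138, 0.504, 3.034]
force: [0.6, 0.3, -0.2]
grip_width: 0.0563
```

```bash
python3 - <<'E'
from h import *
o=get_obs();print(o["time_s"],inv(o["ee_pos"]),o["joint_vel"].round(3))
t=cam("top");s=cam("side")
cv2.imwrite("pics/g.png",np.vstack([np.hstack([cv2.resize(c["color"][a:a+h,b:b+w,::-1],(400,300)) for c,a,b,h,w in L]) for L in [((t,0,150,240,320),(s,130,290,240,320)),((t,40,210,90,120),(s,180,370,90,120))]]))
E
```

```text
5.65 [-0.22709792  0.15082687  0.22415283] [-0.022  0.014 -0.023  0.001  0.003 -0.002]
```

View pics/g.png

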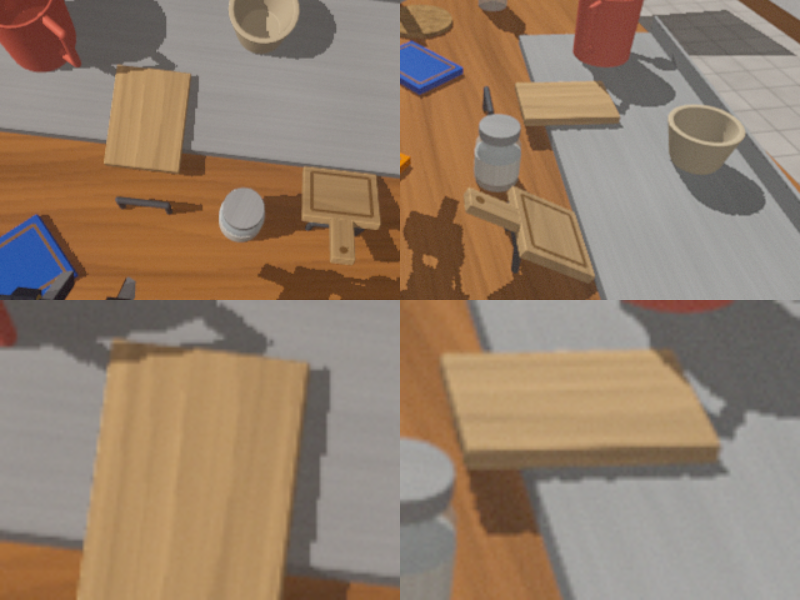

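```bash
python3 - <<'E'
from h import *
t=cam("top");s=cam("side")
A=[inv(ray(t,(x*.8+150,y*.8),.036)) for x,y in((115,66),(190,73),(180,168),(106,160))]
B=[inv(ray(s,(x*.8+290,y*.8+130),.036)) for x,y in((516,83),(604,82),(619,119),(523,120))]
for q in (A,B): print(np.round(q,3),np.mean(q,0))
o=get_obs();print(o["time_s"],o["joint_vel"].round(3))
C=cv2.imread("pics/side0.png");D=s["color"][:,:,::-1]
for n,a in(("top",t),):
    C=cv2.imread("pics/top0.png")[130:215,385:460].astype(int); D=a["color"][130:215,385:460,::-1].astype(int); print("mean diff paddle",abs(C-D).mean())
E
```

```text
[[ 0.105  0.209  0.036]
 [ 0.107  0.099  0.036]
 [-0.036  0.096  0.036]
 [-0.037  0.204  0.036]] [0.03467926 0.15209956 0.036     ]
[[0.628 0.172 0.036]
 [0.775 0.169 0.036]
 [0.709 0.063 0.036]
 [0.563 0.067 0.036]] [0.66882823 0.11765299 0.036     ]
5.85 [ 0.002 -0.006  0.006 -0.001  0.001  0.003]
mean diff paddle 6.720679738562091
```

```bash
python3 - <<'E'
from h import *
s=cam("side");t=cam("top")
B=[inv(ray(s,((x-400)*.8+290,y*.8+130),.036)) for x,y in((516,83),(604,82),(619,119),(523,120))]
print(np.round(B,3),np.mean(B,0))
for n,c,(a,b,d,e) in(("top",t,(130,215,385,460)),("side",s,(275,360,335,450))):
    g=lambda i:cv2.cvtColor(i[a:b,d:e],cv2.COLOR_BGR2GRAY).astype(np.float64)
    g0=cv2.imread(f"pics/{n}0.png");print(n,cv2.phaseCorrelate(g(g0),g(np.ascontiguousarray(c["color"][:,:,::-1]))))
E
```

```text
[[-0.039  0.204  0.036]
 [ 0.11   0.2    0.036]
 [ 0.104  0.09   0.036]
 [-0.045  0.094  0.036]] [0.03237436 0.14663367 0.036     ]
top ((0.5022304766863925, 0.07206403740992329), 0.9954620850035303)
side ((0.0007464632702323115, 0.03949186464015497), 0.913796012273442)
```

Both views agree: the board is flat with its centre 32–35 mm behind the front face, grooved face down, and the paddle hasn't moved. I'm handing in.

```bash
python3 -c "
from station import *
print(hand_in())"
```

```text
the job is handed in; nothing more can be done
None
```

The plain birch board is turned over and lies flat on the shelf with its grooved face down, and I have handed the job in. I pushed its raised edge up and over with the half-open fingers. It pivoted on its lower edge at the shelf front, passed vertical and fell onto the shelf.

**Board position:** the top camera puts the centre 35 mm behind the shelf front and the side camera 32 mm, so it is inside the 10–190 mm band. In y they disagree by about 5 mm (152 against 147 mm). The robot-side end overhangs the shelf front by about 40 mm. Both pictures show plain wood on top, and opposite sides measure parallel at shelf height. I did not measure the tilt angle.

**Standing up:** the picture taken when the fingers had pushed the board most of the way showed it close to vertical with its lower edge at the shelf front. I judged that stage by eye.

**Paddle board:** comparing pictures before and after gave a shift of 0.5 px or less in both views, so it has not visibly moved. A raw pixel difference over the paddle region (mean 6.7) was not zero; changed shadows from the arm are the likely cause.

**Robot:** at the last check the arm was backed off and almost still, touching nothing. The clock read about 6 s, against the 40 s limit. The jar still looked upright in its place.

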